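# Let one tin out of the kitchen tin dispenser

## Robot

A 7-joint arm with a two-finger parallel gripper is mounted at the origin on the work surface. World frame = base frame: x ahead of the robot, y to its left, z up, the work surface at z = 0. Lengths are in m, angles in rad, forces in N, time in s.
With the tool pointing down it reaches from about 0.425 to 0.875 m from the base axis. Payload 4.7 kg.
Tool frame: the origin (TCP) lies midway between the tips of the shut fingers; the grasp point (between the pads) lies 19 mm behind it; z points along the fingers, y is the direction in which the jaws open and shut (so a half turn about z gives the same grasp; the last joint's range is limited). The gripper opens to 85 mm and grips with 20 to 120 N. Pads are 22 mm wide; open, the fingers measure 114 mm over their backs; the gripper's body (76 mm by 85 mm) begins 54 mm behind the grasp point. The pads swing forward as they close: fully open they stand 13 mm farther back than shut.
Start: joints at [-1.33, 0.321, -0.07, 1.45, 0.023, 1.371, -0.057], TCP at [0.146, 0.633, 0.231] pointing down, gripper open.
Joint ranges: [-2.86, 2.86], [-0.3, 2.09], [-1.38, 1.24], [0.06, 2.45], [-1.56, 4.7], [0.09, 2.05], [-2.69, 2.69]. Speed limits (rad/s): [2.57, 2.57, 3.14, 3.14, 3.14, 3.14, 3.14].

## Interface

Orientations are given as a rotation vector (axis times angle).
In Python, from station import monitor, imaging, job gives the robot as it stands.
- The arm moves only by the shell command python3 -m jog 'ROWS'. ROWS is JSON, a list of rows, each an object with "xyz": the shift along the tool's x, y, z in mm, a list of three; "rot": the turn, a rotation vector about the tool's x, y, z in rad, a list of three; "grip": the gripper's target within -1 to 1 (fully open at 1, half-way at 0, shut at -1). A call has 1 to 8 rows; each row is the pose to reach, as a shift and turn from the pose commanded when the call began, along the tool's axes at that moment; what a row does not reach only later rows make up. A row lasts 1/12 s, in which the tool goes at most 41.7 mm and 7.16 degrees, less where a joint would pass 70% of its speed; a pose out of reach is approached as far as the arm can. A call with a gripper value outside its range is refused whole. The fingers move at their own pace and stop on an object; the grip force is fixed at half the most. Time passes only in rows, so rows that repeat a pose let the fingers close. It gives the time, the measured TCP pose, the force and the opening at its end, in the units of the state.
- monitor.get_obs(): the state, without advancing time (a new reading comes with each control period).
- imaging.read_camera(name): name is "scene" or "top" or "wrist"; returns a dict with "image" (400x640x3 uint8, red, green, blue), "fx", "fy", "cx", "cy" (pixels), "xyz" and "orientation" of the camera in the world; the wrist camera has in their place "hand_eye" (4x4, takes a point from camera to tool coordinates, whose origin is the TCP and whose axes are the flange's). Camera axes: x right, y down, z forward; pixel columns grow to the right and rows downward; lengths in m; the calibration is good to about 2 mm. A picture is of the moment at which its call begins: read the wrist's pose just before it. There is no depth.
- job.hand_in(): hands the job in, once; it reports no verdict.
The state is a dict: "t": time; "joint_positions": joint angles; "qvel": joint speeds; "effort": joint torques, N m; "position": TCP position; "orientation": TCP orientation; "force": force on the tool from outside, world axes, zero at the start; "wrist_torque": the same for the moment, N m; "grip_width": finger opening in m.
Only numpy, scipy, OpenCV 4.12 (cv2) and the standard library are available. Lean on these libraries where they do the work, as an engineer would, in place of code of your own. Each camera call takes 0.05 s, during which the arm holds its last target.

## Task

Let the red tin out of the two-lane tin dispenser: push the yellow catch tray by its black fin all the way across to its stop in front of the lane that holds the red tin, then press down the white paddle at the back of that lane's rocking lever so that the orange gate lifts, keep it down until the red tin has rolled into the tray, and let it come back up so that the gate closes. Work by pushing and pressing only: do not touch or lift either tin, keep the blue tin behind its gate, and leave the other things on the worktop where they stand.

Things in the scene. Friction and masses are not known exactly. Their poses are not given: they have to be found in the camera images.
- dispenser: two-lane tin dispenser fixed to the worktop, wooden base plate 410 x 240 x 8 mm. Origin: centre of its underside, on the worktop; z up. Its -x is downhill (the tray end), +x the paddle end; lane a is centred at y = +50 mm, lane b at y = -50 mm. Each lane: white floor sloping 0.14 rad, 79 mm between steel side strips, mouth at x = -85 mm, 50 mm high. Pivot posts at x = 50 mm, 137 mm high. Nothing of it stands higher than 137 mm while the levers are at rest.
- lever_a (a joint): rocking lever over lane a, rad: 0 at rest with its orange gate shut, 0.42 pressed fully down with the gate up (the tin passes from about 0.3). Pivot along the dispenser's y at x = 50, z = 125 mm; the gate hangs 105 mm downhill of it, the paddle's centre is 120 mm uphill. A spring brings it back: about 3 N at the paddle to start, 7 N fully down.
- lever_b (a joint): the same lever over lane b
- paddle_a (a point): centre of the upper face of the white paddle of lever a, 50 x 44 x 8 mm (along the lever x across). It lies 134 mm above the worktop at rest; it sinks about 50 mm when fully pressed, tilting with the lever and moving about 8 mm towards the pivot. x points uphill along the lever, z out of the face.
- paddle_b (a point): the same point of the paddle on lever b
- tray (a joint): position of the yellow catch tray along its cross rail, m, towards the dispenser's +y: +0.05 (stop) is in front of lane a, -0.05 (stop) in front of lane b. It starts near the middle, slides with about 1.5 N and stays where it is left.
- tray_in (a point): centre of the tray's inner floor, 15 mm above the worktop; axes as the dispenser's. Tray 74 mm (x) x 102 mm (y) outside, walls 6 mm thick: front (-x) 60 mm, sides 45 mm, side towards the lanes 26 mm above the inner floor.
- fin_top (a point): middle of the top edge of the black upright fin on the tray's front (-x) face, 87 mm above the worktop. The fin stands 40 mm out from the tray (along dispenser x, centred at x = -186 mm), is 12 mm thick (y) and reaches down to 12 mm above the worktop; push on its broad sides, along y, keeping clear of the tray's front wall (outer face at x = -166 mm).
- tin_red: red tin, 45 mm across, 70 mm long, 0.08 to 0.17 kg, lying across one of the two lanes behind the gate. Origin: its centre, about 80 mm above the worktop; its own axis is y. In the tray its centre is 37 mm above the worktop.
- tin_blue: blue tin of the same size, in the other lane, origin at its centre
- mug: bystander: white mug, 80 mm across, 90 high; origin at the centre of its underside
- mill: bystander: dark wooden pepper mill, 52 mm across, 120 high; origin at the centre of its underside
- jar: bystander: amber glass jar, 70 mm across, 90 high; origin at the centre of its underside
- oil: bystander: green glass oil bottle, 66 mm across, 200 high; origin at the centre of its underside
- eggcup: bystander: small blue cup, 48 mm across, 50 high; origin at the centre of its underside
- spice: bystander: small glass spice jar with red cap, 44 mm across, 75 high; origin at the centre of its underside
- spoon: bystander: wooden spoon lying flat, about 190 mm long; origin midway on its underside
Not all that is in view belongs to the job. Leave any brown or purple look-alike of the tin_red alone.

How it is judged:
On the way, in this order (a step that is already met when the one before it is completed fails the run):
1. the catch tray stands in front of the red tin's lane, at its stop (y of tin_red in the frame of tray_in between -0.01 and 0.01 m and (value of joint tray above 0.043 m or value of joint tray below -0.043 m)), for 0.2 s.
2. a lever is pressed down at its paddle and its gate is up (((value of joint lever_a above 0.33 rad and horizontal distance between the grasp point and paddle_a below 0.07 m) or (value of joint lever_b above 0.33 rad and horizontal distance between the grasp point and paddle_b below 0.07 m))), for 0.2 s.
At the end, for the whole second after the job is handed in: The red tin lies at rest on the floor of the catch tray, the tray is within 7 mm of its stop, both levers are back up (within 0.04 rad, gates shut) and the blue tin is within 15 mm of where it started (x of tin_red in the frame of tray_in between -0.025 and 0.025 m and y of tin_red in the frame of tray_in between -0.018 and 0.018 m and z of tin_red in the frame of tray_in below 0.032 m and linear speed of tin_red below 0.03 m/s and (value of joint tray above 0.043 m or value of joint tray below -0.043 m) and value of joint each of lever_a, lever_b below 0.04 rad and distance of tin_blue from where it was at the start of the episode below 0.015 m); the robot touches nothing.
It fails at once if the blue tin is let out or moved (more than 15 mm) (distance of tin_blue from where it was at the start of the episode above 0.015 m).
It fails at once if the robot touches a tin (contact force between any of the fingers, the arm and tin_red above 0.4 N or contact force between any of the fingers, the arm and tin_blue above 0.4 N).
It fails at once if the red tin is lifted (height (world z) of tin_red above 0.11 m).
It fails at once if another thing on the worktop is moved more than 20 mm (distance of any of mug, mill, jar, oil, eggcup, spice, spoon from where it was at the start of the episode above 0.02 m).
It also fails if it takes over 48 s, if anything falls off the work surface, if the arm or the gripper's body presses on something with over 40 N, if the wrist force passes 120 N, or if a joint passes its speed limit or range.

## Working session

There is one attempt and no reset: what is moved stays moved. The work goes in short steps, Python scripts to look and compute and a shell command to move; the robot and the scene stay as the last step left them, time stands still between calls to the robot, and variables do not carry over. Pictures are saved under pics/ and viewed, and the job is handed in when it is done.

```bash
ls; mkdir -p pics; python3 - <<'E'
from station import monitor, imaging, job
import cv2
print(monitor.get_obs())
for n in ["scene","top","wrist"]:
    c=imaging.read_camera(n); cv2.imwrite(f"pics/{n}0.png",c["image"][:,:,::-1])
    print({k:v for k,v in c.items() if k!="image"})
E
```

```text
pics
{'t': 0.0, 'joint_positions': array([-1.32987438,  0.32180039, -0.07008024,  1.45167702,  0.02260818,
        1.37078772, -0.05694223]), 'qvel': array([ 0.00048198, -0.00100414,  0.00044227,  0.0012514 ,  0.00021351,
        0.00051394, -0.000873  ]), 'effort': array([-3.42122917e-05, -4.93594408e+01, -3.82218612e-01, -3.14326966e+01,
        1.30419628e-02,  1.17166774e-02,  1.56358612e-05]), 'position': array([0.14610639, 0.63281725, 0.23023713]), 'orientation': array([-3.55537896e-01, -3.12130156e+00,  2.95712487e-03]), 'force': array([-0.20024725,  0.03020638,  0.4483419 ]), 'wrist_torque': array([-0.02139599,  0.02843158, -0.00026787]), 'grip_width': 0.08531286364253889}
{'fx': 430.0073076686198, 'fy': 430.0073076686198, 'cx': 324.28311538105584, 'cy': 199.43558204457548, 'xyz': array([ 1.42505604, -0.04700163,  0.65275419]), 'orientation': array([-1.69366777, -1.55583722,  0.80159853])}
{'fx': 440.2198910088576, 'fy': 440.2198910088576, 'cx': 316.4352292979942, 'cy': 195.7254793873518, 'xyz': array([0.47896392, 0.01795091, 1.10845747]), 'orientation': array([-2.15280729,  2.15303882, -0.11107701])}
{'fx': 331.49780965779746, 'fy': 331.49780965779746, 'cx': 319.16257171978697, 'cy': 202.58960759176205, 'hand_eye': array([[ 6.39499285e-04, -9.48733454e-01, -3.16076612e-01,
         8.09358707e-02],
       [ 9.99998917e-01,  1.02570441e-03, -1.05550833e-03,
         3.43682918e-04],
       [ 1.32559724e-03, -3.16075594e-01,  9.48733082e-01,
        -1.43656216e-01],
       [ 0.00000000e+00,  0.00000000e+00,  0.00000000e+00,
         1.00000000e+00]])}
```

View pics/scene0.png

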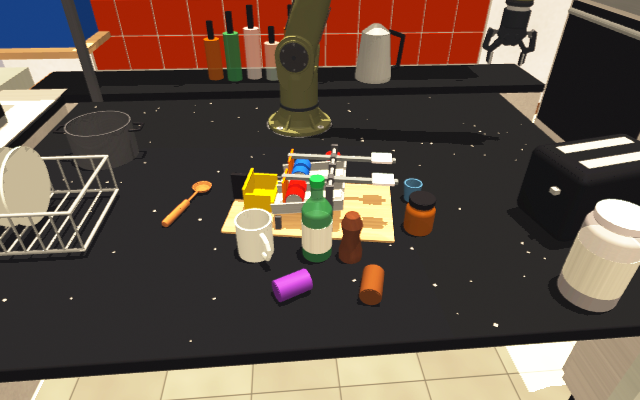

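View pics/top0.png

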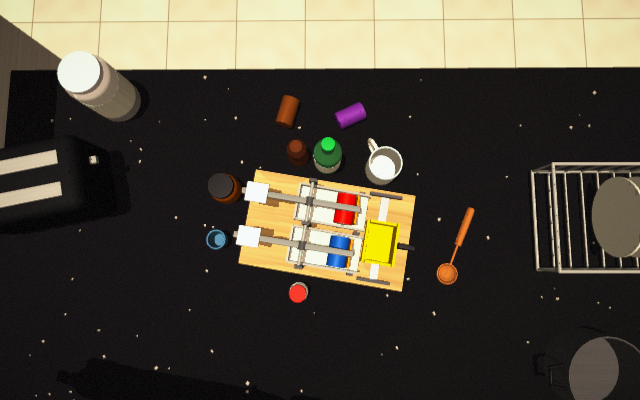

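View pics/wrist0.png

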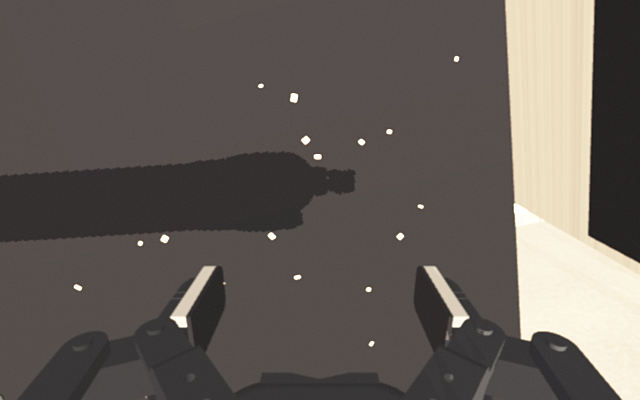

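The top view shows the red tin in the upper lane at (346,208) and blue in the lower lane at (339,250). The look-alikes are brown (288,110), purple (350,115) and the red spice cap (298,292). The tray is at (380,243) with its fin at (405,246). Next I crop close to check the choice and take corners.

```bash
python3 - <<'E'
import cv2
i=cv2.imread("pics/top0.png")[130:310,200:430]
cv2.imwrite("pics/topcrop.png",cv2.resize(i,None,fx=3.3,fy=3.3,interpolation=cv2.INTER_CUBIC))
E
```

```text
(no output)
```

View pics/topcrop.png

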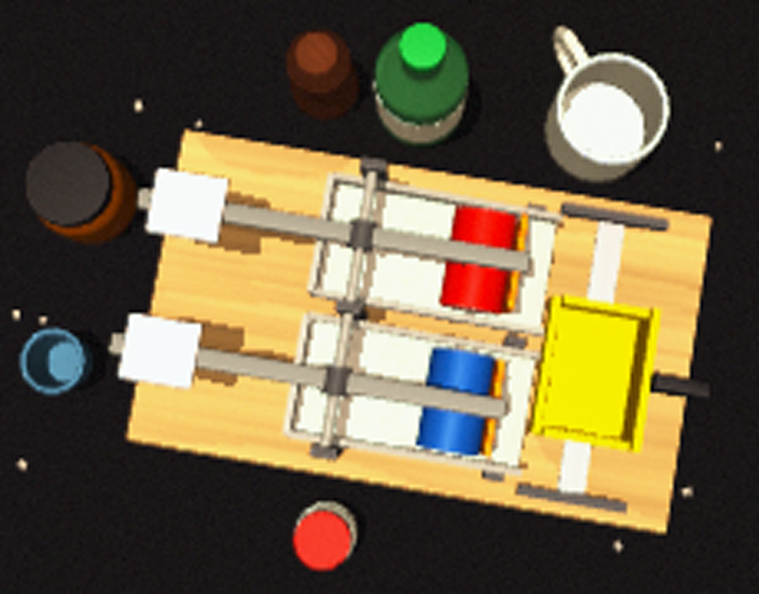

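The crop confirms it: the red tin is at about crop (478,258), in the upper lane, and the tin-shaped look-alikes lie off the dispenser. Now I fit the pose.

```bash
cat > h.py <<'E'
import numpy as np, cv2
from scipy.spatial.transform import Rotation as R
def ray(c,u,v,z):
    d=R.from_rotvec(c["orientation"]).apply([(u-c["cx"])/c["fx"],(v-c["cy"])/c["fy"],1]); o=np.array(c["xyz"])
    return o+d*(z-o[2])/d[2]
def proj(c,P):
    p=R.from_rotvec(c["orientation"]).inv().apply(np.array(P)-c["xyz"])
    return np.c_[p[:,0]/p[:,2]*c["fx"]+c["cx"],p[:,1]/p[:,2]*c["fy"]+c["cy"]]
E
python3 - <<'E'
from h import *
from station import imaging
from scipy.optimize import least_squares
c=imaging.read_camera("top"); s=imaging.read_camera("scene")
cr=lambda p:(p[0]/3.3+200-.35,p[1]/3.3+130-.35)
px=[(185,130),(712,216),(667,532),(127,440),(187,206),(160,350)]
m=np.array([[205,-120,8],[-205,-120,8],[-205,120,8],[205,120,8],[170,-50,134],[170,50,134]])/1e3
W=np.array([ray(c,*cr(p),q[2]) for p,q in zip(px,m)])
f=lambda x:(np.c_[np.cos(x[2])*m[:,0]-np.sin(x[2])*m[:,1]+x[0],np.sin(x[2])*m[:,0]+np.cos(x[2])*m[:,1]+x[1]]-W[:,:2]).ravel()
r=least_squares(f,[.45,0,1.5]);x=r.x
print(x,(r.fun*1e3).round(1).reshape(-1,2))
def w(p): 
    p=np.array(p)/1e3
    return np.array([np.cos(x[2])*p[0]-np.sin(x[2])*p[1]+x[0],np.sin(x[2])*p[0]+np.cos(x[2])*p[1]+x[1],p[2]])
np.save("pose.npy",x)
fin=ray(c,*cr((682,385)),.087); 
def inv(P): d=P[:2]-x[:2]; return np.array([np.cos(x[2])*d[0]+np.sin(x[2])*d[1],-np.sin(x[2])*d[0]+np.cos(x[2])*d[1]])*1e3
print("fin",fin,inv(fin))
for n,p,z in [("red",(478,258),.095),("blue",(458,402),.095),("jar",(70,185),.09),("eggcup",(55,360),.05),("mug",(612,105),.09),("oil",(423,46),.2),("mill",(320,52),.12),("spice",(323,540),.075)]:
    P=ray(c,*cr(p),z);print(n,P.round(3),inv(P).round(0))
print("paddle_b",w([170,-50,134]),"fin-50",w([-186,-50,87]))
P=[w(q) for q in ([205,-120,8],[-205,-120,8],[-205,120,8],[205,120,8],[170,-50,134],[170,50,134])]+[fin]
im=s["image"][:,:,::-1].copy()
for u in proj(s,P): cv2.circle(im,(int(u[0]*1),int(u[1])),2,(255,0,255),-1)
cv2.imwrite("pics/chk.png",cv2.resize(im[130:300,150:450],None,fx=2.6,fy=2.6))
E
```

```text
[0.52696075 0.00801118 1.40574748] [[ 0.4  0.9]
 [ 0.2 -0.7]
 [-0.5 -0.6]
 [-0.1  0.7]
 [ 0.7 -0.2]
 [-0.7 -0.2]]
fin [ 0.48341819 -0.17276389  0.087     ] [-185.47246787   13.24939337]
red [ 0.572 -0.031  0.095] [-31. -50.]
blue [ 0.472 -0.017  0.095] [-33.  51.]
jar [0.624 0.258 0.09 ] [263. -55.]
eggcup [0.501 0.275 0.05 ] [259.  69.]
mug [ 0.681 -0.127  0.09 ] [-108. -174.]
oil [0.698 0.008 0.2  ] [  28. -169.]
mill [0.713 0.079 0.12 ] [ 101. -172.]
spice [0.376 0.078 0.075] [ 44. 161.]
paddle_b [0.60421236 0.16748591 0.134     ] fin-50 [ 0.54572137 -0.18367616  0.087     ]
```

View pics/chk.png

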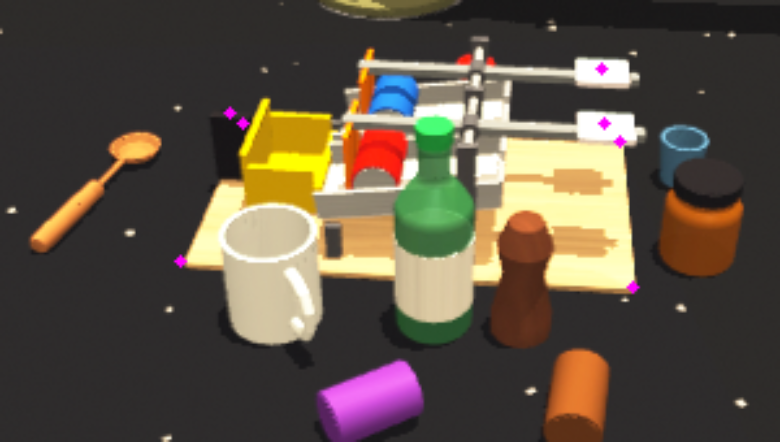

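The fit residuals are under 1 mm and the scene-camera overlay agrees. Red is in lane b (y = -50 mm) and the fin is at y = +13 mm, so the tray goes to -y. Next I work out the rows for the approach.

```bash
cat >> h.py <<'E'
X=np.load("pose.npy")
YAW=X[2]
def w(p):
    p=np.array(p,float)/1e3; c,s=np.cos(YAW),np.sin(YAW)
    return np.array([c*p[0]-s*p[1]+X[0],s*p[0]+c*p[1]+X[1],p[2]])
def inv(P):
    c,s=np.cos(YAW),np.sin(YAW); d=np.array(P[:2])-X[:2]
    return np.array([c*d[0]+s*d[1],-s*d[0]+c*d[1],P[2]])*1e3
# goal: tool z down, tool y along dispenser +x
ty=np.array([np.cos(YAW),np.sin(YAW),0]); tz=np.array([0,0,-1.]); G=R.from_matrix(np.c_[np.cross(ty,tz),ty,tz])
def plan(targets):
    from station import monitor
    o=monitor.get_obs(); T=R.from_rotvec(o["orientation"])
    print("t",o["t"],"disp",inv(o["position"]).round(1),"F",o["force"].round(2),"grip",round(o["grip_width"],4))
    print("rot",(T.inv()*G).as_rotvec().round(4))
    for q in targets: print(np.round(q,3),"->",(T.inv().apply(q-o["position"])*1e3).round(1))
E
python3 - <<'E'
from h import *
plan([np.array([.45,.33,.27]),np.array([.45,0,.27]),w([-196,52,250]),w([-196,52,55])])
E
```

```text
t 0.25 disp [554.  478.3 230.8] F [-0.32 -0.26 -0.05] grip 0.0849
rot [-0.0009  0.0001 -0.0617]
[0.45 0.33 0.27] -> [-364.2 -227.1  -39. ]
[0.45 0.   0.27] -> [-438.4 -548.6  -38.7]
[ 0.443 -0.177  0.25 ] -> [-471.8 -722.3  -18.5]
[ 0.443 -0.177  0.055] -> [-471.8 -722.2  176.5]
```

```bash
python3 -m jog '[{"xyz":[-364,-227,-39],"rot":[0,0,-0.062],"grip":-1},{"xyz":[-364,-227,-39],"rot":[0,0,-0.062],"grip":-1},{"xyz":[-364,-227,-39],"rot":[0,0,-0.062],"grip":-1},{"xyz":[-364,-227,-39],"rot":[0,0,-0.062],"grip":-1},{"xyz":[-364,-227,-39],"rot":[0,0,-0.062],"grip":-1},{"xyz":[-364,-227,-39],"rot":[0,0,-0.062],"grip":-1},{"xyz":[-364,-227,-39],"rot":[0,0,-0.062],"grip":-1},{"xyz":[-364,-227,-39],"rot":[0,0,-0.062],"grip":-1}]'
python3 - <<'E'
from h import *
plan([np.array([.45,.33,.27]),np.array([.45,0.1,.27]),w([-196,52,250])])
E
```

```text
t: 0.92
position: [0.3822, 0.3971, 0.2619]
orientation: [0.258, 3.131, 0.001]
force: [0.3, 0.8, 0.3]
grip_width: 0.0
t 0.9167 disp [360.1 206.7 261.9] F [0.27 0.83 0.26] grip 0.0
rot [0.0005 0.0002 0.0004]
[0.45 0.33 0.27] -> [-77.8 -55.1  -8.2]
[0.45 0.1  0.27] -> [-115.5 -282.    -8.3]
[ 0.443 -0.177  0.25 ] -> [-154.5 -556.1   11.6]
```

```bash
python3 -m jog '[{"xyz":[-115,-282,-8],"rot":[0,0,0],"grip":-1},{"xyz":[-115,-282,-8],"rot":[0,0,0],"grip":-1},{"xyz":[-115,-282,-8],"rot":[0,0,0],"grip":-1},{"xyz":[-115,-282,-8],"rot":[0,0,0],"grip":-1},{"xyz":[-115,-282,-8],"rot":[0,0,0],"grip":-1},{"xyz":[-115,-282,-8],"rot":[0,0,0],"grip":-1},{"xyz":[-115,-282,-8],"rot":[0,0,0],"grip":-1},{"xyz":[-115,-282,-8],"rot":[0,0,0],"grip":-1}]'
python3 - <<'E'
from h import *
plan([w([-196,52,250])])
E
```

```text
t: 1.58
position: [0.4496, 0.0946, 0.2702]
orientation: [0.272, 3.128, -0.001]
force: [0.1, -0.7, 0.6]
grip_width: 0.0001
t 1.5833 disp [ 72.7  90.5 270.2] F [ 0.13 -0.67  0.58] grip 0.0001
rot [-0.0008  0.0017 -0.0086]
[ 0.443 -0.177  0.25 ] -> [ -40.8 -268.3   20.4]
```

```bash
python3 -m jog '[{"xyz":[-41,-268,20],"rot":[0,0,-0.009],"grip":-1},{"xyz":[-41,-268,20],"rot":[0,0,-0.009],"grip":-1},{"xyz":[-41,-268,20],"rot":[0,0,-0.009],"grip":-1},{"xyz":[-41,-268,20],"rot":[0,0,-0.009],"grip":-1},{"xyz":[-41,-268,20],"rot":[0,0,-0.009],"grip":-1},{"xyz":[-41,-268,20],"rot":[0,0,-0.009],"grip":-1},{"xyz":[-41,-268,20],"rot":[0,0,-0.009],"grip":-1},{"xyz":[-41,-268,20],"rot":[0,0,-0.009],"grip":-1}]'
python3 - <<'E'
from h import *
from station import monitor,imaging
plan([w([-196,52,250]),w([-196,52,55])])
cv2.imwrite("pics/w1.png",imaging.read_camera("wrist")["image"][:,:,::-1])
E
```

```text
t: 2.25
position: [0.4434, -0.1756, 0.2496]
orientation: [0.26, 3.13, -0.003]
force: [-0.9, 0.0, -0.2]
grip_width: 0.0002
t 2.25 disp [-194.8   52.3  249.6] F [-0.95  0.04 -0.17] grip 0.0002
rot [-0.0016  0.0007 -0.0005]
[ 0.443 -0.177  0.25 ] -> [-0.3 -1.2 -0.4]
[ 0.443 -0.177  0.055] -> [ -0.2  -0.9 194.6]
```

View pics/w1.png

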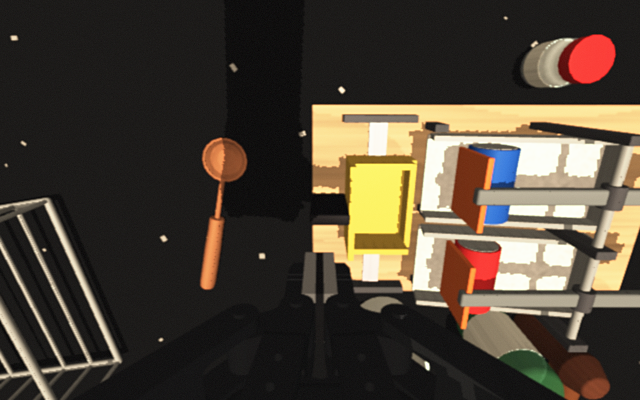

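```bash
python3 - <<'E'
from h import *
from station import monitor,imaging
o=monitor.get_obs(); c=imaging.read_camera("wrist"); H=c["hand_eye"]
T=R.from_rotvec(o["orientation"])
for p in ([-186,13.2,87],[-196,52,250],[-205,120,8],[-129,-37.8+0,0]):
    q=T.inv().apply(w(p)-o["position"]); q=H[:3,:3].T@(q-H[:3,3]); print(p,q[0]/q[2]*c["fx"]+c["cx"],q[1]/q[2]*c["fy"]+c["cy"])
E
```

```text
[-186, 13.2, 87] 324.33311445936835 219.82516330292341
[-196, 52, 250] 309.0377980763217 267.75698766797393
[-205, 120, 8] 307.1666120242465 104.55359914570677
[-129, -37.8, 0] 367.31804045139904 232.23361121132712
```

The fin projects at (324,220) in the wrist view, where the dark fin appears at (310–348, 195–222), so this is consistent. I descend beside it on the +y side.

```bash
python3 -m jog '[{"xyz":[0,-1,195],"rot":[0,0,0],"grip":-1},{"xyz":[0,-1,195],"rot":[0,0,0],"grip":-1},{"xyz":[0,-1,195],"rot":[0,0,0],"grip":-1},{"xyz":[0,-1,195],"rot":[0,0,0],"grip":-1},{"xyz":[0,-1,195],"rot":[0,0,0],"grip":-1},{"xyz":[0,-1,195],"rot":[0,0,0],"grip":-1}]'
python3 - <<'E'
from h import *
from station import imaging
plan([w([-196,y,55]) for y in (30,-27,-33)])
a=imaging.read_camera("wrist")["image"];b=imaging.read_camera("top")["image"][130:330,300:460]
cv2.imwrite("pics/w2.png",np.hstack([cv2.resize(a,(480,300)),cv2.resize(b,(240,300))])[:,:,::-1])
E
```

```text
t: 2.85
position: [0.44, -0.167, 0.0491]
orientation: [-0.239, -3.121, -0.001]
force: [-1.0, 1.3, -0.9]
grip_width: 0.0001
t 2.85 disp [-186.9   57.    49.1] F [-1.    1.27 -0.9 ] grip 0.0001
rot [-0.0006 -0.0116  0.0121]
[ 0.465 -0.18   0.055] -> [-26.8  -9.4  -6.3]
[ 0.521 -0.19   0.055] -> [-83.8 -10.1  -6.9]
[ 0.527 -0.191  0.055] -> [-89.8 -10.2  -7. ]
```

View pics/w2.png

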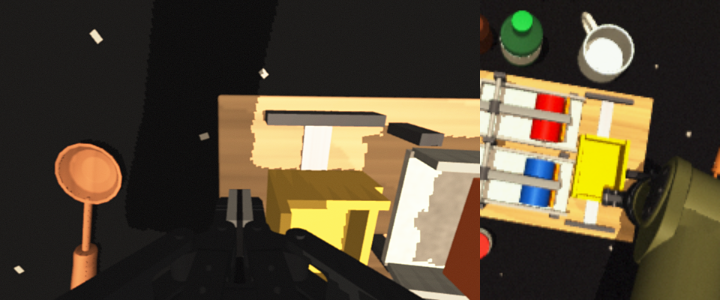

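```bash
python3 -m jog '[{"xyz":[0,0,0],"rot":[0,0,0],"grip":-1},{"xyz":[0,0,0],"rot":[0,0,0],"grip":-1}]'
python3 - <<'E'
from h import *
plan([w([-196,y,55]) for y in (50,30,-27,-33)])
E
```

```text
t: 3.12
position: [0.4469, -0.1701, 0.0568]
orientation: [0.242, 3.128, 0.001]
force: [0.3, -0.4, 0.5]
grip_width: -0.0003
t 3.1167 disp [-188.9   49.7   56.8] F [ 0.26 -0.37  0.5 ] grip -0.0003
rot [0.001  0.0045 0.0103]
[ 0.445 -0.177  0.055] -> [ 0.4 -7.1  1.8]
[ 0.465 -0.18   0.055] -> [-19.6  -7.3   1.9]
[ 0.521 -0.19   0.055] -> [-76.6  -7.9   2.2]
[ 0.527 -0.191  0.055] -> [-82.6  -8.    2.2]
```

```bash
python3 -m jog '[{"xyz":[0,-7,2],"rot":[0,0,0.01],"grip":-1},{"xyz":[-10,-7,2],"rot":[0,0,0.01],"grip":-1},{"xyz":[-20,-7,2],"rot":[0,0,0.01],"grip":-1},{"xyz":[-28,-7,2],"rot":[0,0,0.01],"grip":-1},{"xyz":[-36,-7,2],"rot":[0,0,0.01],"grip":-1},{"xyz":[-44,-7,2],"rot":[0,0,0.01],"grip":-1},{"xyz":[-52,-7,2],"rot":[0,0,0.01],"grip":-1},{"xyz":[-60,-7,2],"rot":[0,0,0.01],"grip":-1}]'
python3 - <<'E'
from h import *
from station import imaging
plan([w([-194,y,55]) for y in (-27,-33,-38)])
a=imaging.read_camera("wrist")["image"];b=imaging.read_camera("top")["image"][130:330,300:460]
cv2.imwrite("pics/w3.png",np.hstack([cv2.resize(a,(480,300)),cv2.resize(b,(240,300))])[:,:,::-1])
E
```

```text
t: 3.78
position: [0.5034, -0.1868, 0.0526]
orientation: [-0.26, -3.131, 0.0]
force: [-2.2, -1.2, 1.3]
grip_width: 0.0001
t 3.7833 disp [-196.1   -8.8   52.6] F [-2.23 -1.16  1.34] grip 0.0001
rot [-0.0001 -0.0001 -0.001 ]
[ 0.522 -0.188  0.055] -> [-18.2   2.1  -2.4]
[ 0.528 -0.189  0.055] -> [-24.2   2.1  -2.4]
[ 0.533 -0.19   0.055] -> [-29.2   2.1  -2.4]
```

View pics/w3.png

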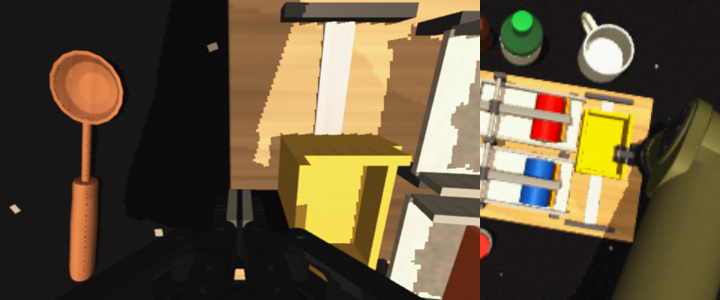

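The tray is moving with the fin: in the top crop it has shifted towards the red lane. I keep going to the stop.

```bash
python3 -m jog '[{"xyz":[-6,1,0],"rot":[0,0,0],"grip":-1},{"xyz":[-12,1,0],"rot":[0,0,0],"grip":-1},{"xyz":[-18,1,0],"rot":[0,0,0],"grip":-1},{"xyz":[-22,1,0],"rot":[0,0,0],"grip":-1},{"xyz":[-26,1,0],"rot":[0,0,0],"grip":-1},{"xyz":[-28,1,0],"rot":[0,0,0],"grip":-1},{"xyz":[-28,1,0],"rot":[0,0,0],"grip":-1}]'
python3 - <<'E'
from h import *
from station import imaging
plan([w([-194,y,55]) for y in (-33,-38)])
b=imaging.read_camera("top")["image"][130:330,300:460]
cv2.imwrite("pics/w4.png",cv2.resize(b,None,fx=3,fy=3)[:,:,::-1])
E
```

```text
t: 4.47
position: [0.527, -0.1894, 0.052]
orientation: [-0.26, -3.122, -0.004]
force: [-13.0, 3.7, 9.8]
grip_width: -0.0001
t 4.4667 disp [-194.8  -32.5   52. ] F [-13.05   3.66   9.82] grip -0.0001
rot [ 0.002  -0.009  -0.0012]
[ 0.528 -0.189  0.055] -> [-0.5  0.8 -3. ]
[ 0.533 -0.19   0.055] -> [-5.5  0.8 -3. ]
```

View pics/w4.png

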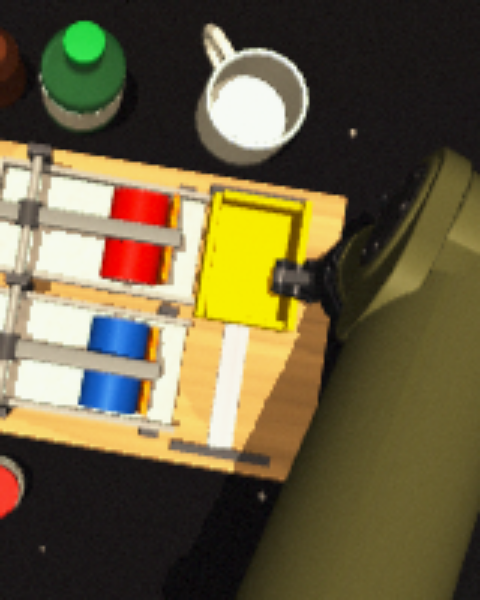

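The 13 N push force at the stop, with the tool at y = -32.5 (fin about -50), means the stop is reached. I back off, rise and verify.

```bash
python3 -m jog '[{"xyz":[5,0,0],"rot":[0,0,0],"grip":-1},{"xyz":[30,0,0],"rot":[0,0,0],"grip":-1},{"xyz":[30,0,0],"rot":[0,0,0],"grip":-1},{"xyz":[30,0,-180],"rot":[0,0,0],"grip":-1},{"xyz":[30,0,-180],"rot":[0,0,0],"grip":-1},{"xyz":[30,0,-180],"rot":[0,0,0],"grip":-1},{"xyz":[30,0,-180],"rot":[0,0,0],"grip":-1},{"xyz":[30,0,-180],"rot":[0,0,0],"grip":-1}]'
python3 - <<'E'
from h import *
plan([w([-50,0,225]),w([168,-50,225]),w([168,-50,160])])
E
```

```text
t: 5.18
position: [0.5048, -0.1863, 0.2395]
orientation: [0.259, 3.119, 0.001]
force: [0.4, -0.8, 0.4]
grip_width: 0.0
t 5.1833 disp [-195.3  -10.   239.5] F [ 0.39 -0.83  0.43] grip 0.0
rot [ 0.0014  0.0117 -0.0009]
[ 0.519 -0.041  0.225] -> [ 10.3 145.3  14.6]
[0.604 0.166 0.225] -> [-39.5 363.3  15.5]
[0.604 0.166 0.16 ] -> [-38.7 363.2  80.5]
```

```bash
python3 -m jog '[{"xyz":[-20,180,5],"rot":[0,0.005,0],"grip":-1},{"xyz":[-20,180,5],"rot":[0,0.005,0],"grip":-1},{"xyz":[-20,180,5],"rot":[0,0.005,0],"grip":-1},{"xyz":[-20,180,5],"rot":[0,0.005,0],"grip":-1},{"xyz":[-39,363,5],"rot":[0,0.005,0],"grip":-1},{"xyz":[-39,363,5],"rot":[0,0.005,0],"grip":-1},{"xyz":[-39,363,5],"rot":[0,0.005,0],"grip":-1},{"xyz":[-39,363,5],"rot":[0,0.005,0],"grip":-1}]'
python3 -m jog '[{"xyz":[-4,40,0],"rot":[0,0,0],"grip":-1},{"xyz":[-4,40,0],"rot":[0,0,0],"grip":-1},{"xyz":[-4,40,0],"rot":[0,0,0],"grip":-1}]'
python3 - <<'E'
from h import *
from station import imaging,monitor
plan([w([168,-50,225]),w([168,-50,145]),w([163,-50,84])])
o=monitor.get_obs(); c=imaging.read_camera("wrist"); H=c["hand_eye"]
T=R.from_rotvec(o["orientation"]); im=c["image"][:,:,::-1].copy()
for p in ([170,-50,134],[170,50,134]):
    q=T.inv().apply(w(p)-o["position"]); q=H[:3,:3].T@(q-H[:3,3]); print(q[0]/q[2]*c["fx"]+c["cx"],q[1]/q[2]*c["fy"]+c["cy"])
cv2.imwrite("pics/w5.png",im)
b=imaging.read_camera("top")["image"][130:310,200:430]
cv2.imwrite("pics/t5.png",cv2.resize(b,None,fx=3.3,fy=3.3,interpolation=cv2.INTER_CUBIC)[:,:,::-1])
E
```

```text
t: 5.85
position: [0.5919, 0.1387, 0.2281]
orientation: [-0.259, -3.128, -0.004]
force: [1.0, 0.3, 0.4]
grip_width: -0.0003
t: 6.1
position: [0.6016, 0.1792, 0.2269]
orientation: [-0.249, -3.127, -0.002]
force: [-0.4, -0.4, 0.4]
grip_width: -0.0001
t 6.1 disp [181.1 -45.5 226.9] F [-0.37 -0.44  0.35] grip -0.0001
rot [ 0.0006 -0.0049  0.006 ]
[0.604 0.166 0.225] -> [ -4.4 -13.2   1.8]
[0.604 0.166 0.145] -> [ -4.8 -13.2  81.8]
[0.603 0.161 0.084] -> [ -5.1 -18.2 142.8]
304.29743467131095 211.3740833032525
303.19676400584865 69.66363700646372
```

View pics/w5.png

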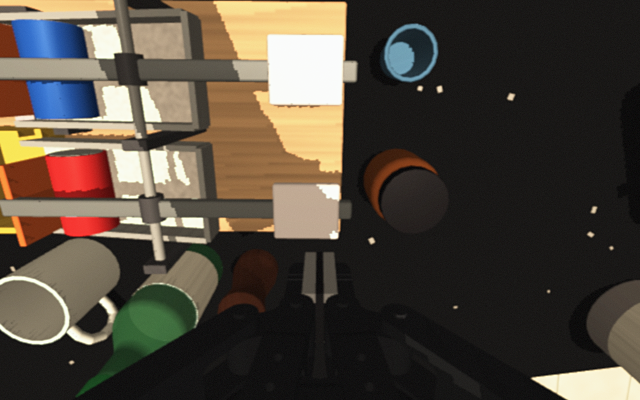

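View pics/t5.png

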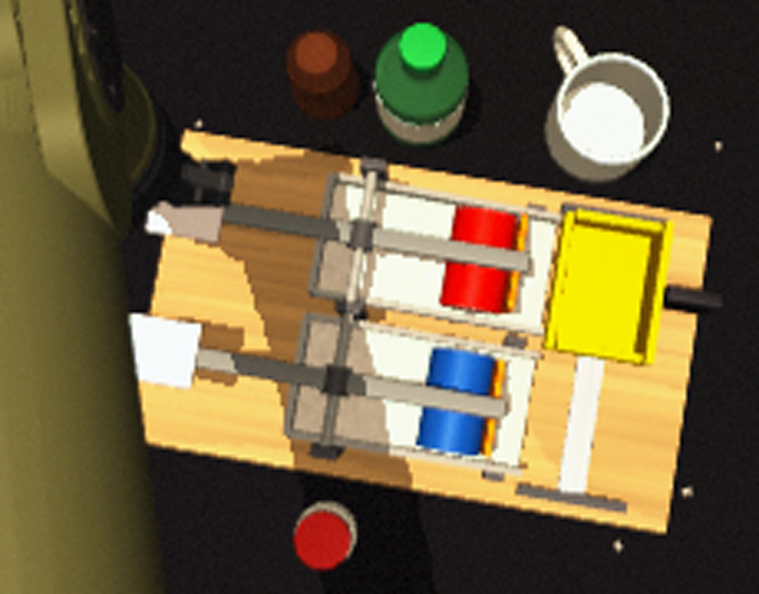

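The paddle is where predicted (304,211), the tray sits in line with the red lane, and the levers are undisturbed. I check the tray's position numerically, then press.

```bash
python3 - <<'E'
from h import *
from station import imaging
c=imaging.read_camera("top")
cr=lambda p:(p[0]/3.3+200-.35,p[1]/3.3+130-.35)
print(inv(ray(c,*cr((693,296)),.087)))
E
python3 -m jog '[{"xyz":[-5,-14,0],"rot":[0,0,0.006],"grip":-1},{"xyz":[-5,-14,40],"rot":[0,0,0.006],"grip":-1},{"xyz":[-5,-14,78],"rot":[0,0,0.006],"grip":-1},{"xyz":[-5,-14,78],"rot":[0,0,0.006],"grip":-1},{"xyz":[-5,-14,78],"rot":[0,0,0.006],"grip":-1}]'
python3 - <<'E'
from h import *
plan([w([168,-50,150]),w([165,-50,110]),w([163,-50,92]),w([163,-50,84])])
E
```

```text
[-184.29353298  -49.43117951   87.        ]
t: 6.67
position: [0.6026, 0.1576, 0.1485]
orientation: [-0.273, -3.121, 0.002]
force: [0.3, -0.0, 2.2]
grip_width: 0.0004
t 6.6667 disp [160.  -50.  148.5] F [ 0.35 -0.05  2.17] grip 0.0004
rot [-0.0021 -0.0082 -0.0095]
[0.604 0.166 0.15 ] -> [ 0.1  8.  -1.5]
[0.603 0.163 0.11 ] -> [-0.3  5.1 38.5]
[0.603 0.161 0.092] -> [-0.4  3.2 56.5]
[0.603 0.161 0.084] -> [-0.5  3.2 64.5]
```

The fin is at y = -49.4 mm, so the tray is at its stop. Now the press.

```bash
python3 -m jog '[{"xyz":[0,6,5],"rot":[0,0,-0.005],"grip":-1},{"xyz":[0,6,14],"rot":[0,0,-0.005],"grip":-1},{"xyz":[0,5,24],"rot":[0,0,-0.005],"grip":-1},{"xyz":[0,4,34],"rot":[0,0,-0.005],"grip":-1},{"xyz":[0,4,44],"rot":[0,0,-0.005],"grip":-1},{"xyz":[0,4,52],"rot":[0,0,-0.005],"grip":-1},{"xyz":[0,4,56],"rot":[0,0,-0.005],"grip":-1},{"xyz":[0,4,58],"rot":[0,0,-0.005],"grip":-1}]'
python3 - <<'E'
from h import *
from station import imaging
plan([w([163,-50,88]),w([163,-50,84])])
b=imaging.read_camera("top")["image"][130:310,200:430];a=imaging.read_camera("scene")["image"][130:300,200:430]
cv2.imwrite("pics/t6.png",np.hstack([cv2.resize(b,(400,313)),cv2.resize(a,(400,313))])[:,:,::-1])
E
```

```text
t: 7.33
position: [0.6056, 0.1621, 0.0917]
orientation: [-0.263, -3.128, 0.002]
force: [2.1, -1.4, 7.8]
grip_width: -0.0002
t 7.3333 disp [164.9 -52.2  91.7] F [ 2.11 -1.38  7.82] grip -0.0002
rot [-0.0015 -0.002  -0.0027]
[0.603 0.161 0.088] -> [ 2.2 -1.9  3.8]
[0.603 0.161 0.084] -> [ 2.2 -1.9  7.8]
```

View pics/t6.png

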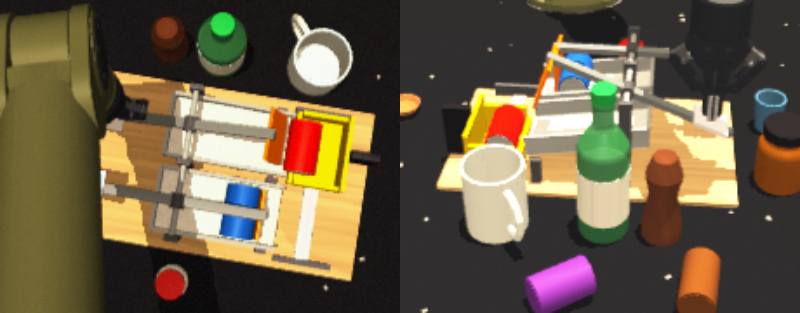

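The gate is up (lower-left of the orange flap in the scene view) and the red tin is entering the tray at (303,146). I press slightly further and hold.

```bash
python3 -m jog '[{"xyz":[0,-2,3],"rot":[0,0,0],"grip":-1},{"xyz":[0,-2,3],"rot":[0,0,0],"grip":-1},{"xyz":[0,-2,4],"rot":[0,0,0],"grip":-1},{"xyz":[0,-2,4],"rot":[0,0,0],"grip":-1},{"xyz":[0,-2,4],"rot":[0,0,0],"grip":-1},{"xyz":[0,-2,4],"rot":[0,0,0],"grip":-1},{"xyz":[0,-2,4],"rot":[0,0,0],"grip":-1},{"xyz":[0,-2,4],"rot":[0,0,0],"grip":-1}]'
python3 - <<'E'
from h import *
from station import imaging
plan([])
b=imaging.read_camera("top")["image"][130:310,200:430];a=imaging.read_camera("scene")["image"][130:300,200:430]
cv2.imwrite("pics/t7.png",np.hstack([cv2.resize(b,(400,313)),cv2.resize(a,(400,313))])[:,:,::-1])
E
```

```text
t: 8.1
position: [0.6054, 0.161, 0.0886]
orientation: [-0.263, -3.129, -0.0]
force: [1.8, -1.4, 7.4]
grip_width: -0.0004
t 8.1 disp [163.8 -52.3  88.6] F [ 1.78 -1.36  7.45] grip -0.0004
rot [ 0.0001 -0.0016 -0.0025]
```

View pics/t7.png

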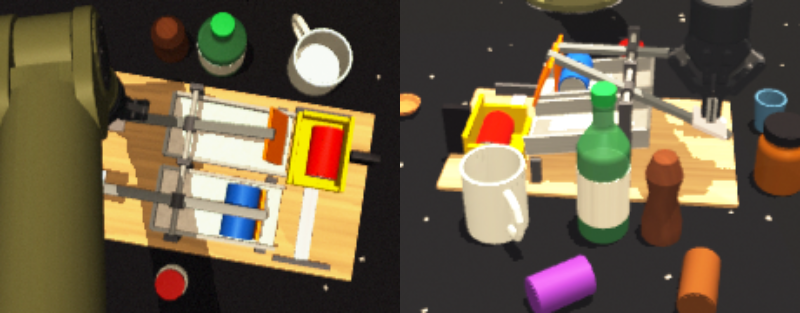

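The tin is in the tray. The estimated lever angle is about 0.4 rad; I press until the force rises to confirm the end stop, so that step 2 counts.

```bash
python3 -m jog '[{"xyz":[0,0,3],"rot":[0,0,0],"grip":-1},{"xyz":[0,0,5],"rot":[0,0,0],"grip":-1},{"xyz":[0,0,5],"rot":[0,0,0],"grip":-1},{"xyz":[0,0,5],"rot":[0,0,0],"grip":-1}]'
```

```text
t: 8.53
position: [0.6056, 0.1606, 0.0863]
orientation: [-0.263, -3.129, -0.001]
force: [-3.9, -2.2, 22.1]
grip_width: -0.0003
```

The force rose to 22 N, so this is the stop (0.42 rad). I release smoothly, go straight up, then move clear.

```bash
python3 -m jog '[{"xyz":[0,0,-6],"rot":[0,0,0],"grip":-1},{"xyz":[0,1,-16],"rot":[0,0,0],"grip":-1},{"xyz":[0,2,-26],"rot":[0,0,0],"grip":-1},{"xyz":[0,3,-36],"rot":[0,0,0],"grip":-1},{"xyz":[0,4,-46],"rot":[0,0,0],"grip":-1},{"xyz":[0,4,-56],"rot":[0,0,0],"grip":-1},{"xyz":[0,4,-80],"rot":[0,0,0],"grip":-1},{"xyz":[0,4,-120],"rot":[0,0,0],"grip":-1}]'
python3 -m jog '[{"xyz":[0,0,-30],"rot":[0,0,0],"grip":-1},{"xyz":[0,120,-30],"rot":[0,0,0],"grip":-1},{"xyz":[0,120,-30],"rot":[0,0,0],"grip":-1},{"xyz":[0,120,-30],"rot":[0,0,0],"grip":-1},{"xyz":[0,120,-30],"rot":[0,0,0],"grip":-1},{"xyz":[0,120,-30],"rot":[0,0,0],"grip":-1}]'
python3 - <<'E'
from h import *
from station import imaging
plan([])
c=imaging.read_camera("top")
b=c["image"][130:310,200:430];a=imaging.read_camera("scene")["image"][130:300,200:430]
cv2.imwrite("pics/t8.png",np.hstack([cv2.resize(b,(400,313)),cv2.resize(a,(400,313))])[:,:,::-1])
hsv=cv2.cvtColor(c["image"],cv2.COLOR_RGB2HSV)
for n,lo,hi,z in (("red",(0,200,120),(4,255,255),.05),("blue",(100,150,80),(125,255,255),.09)):
    m=cv2.inRange(hsv,lo,hi); k,_,st,ce=cv2.connectedComponentsWithStats(m)
    for i in range(1,k):
        if st[i,4]>80: print(n,ce[i].round(1),st[i,4],inv(ray(c,*ce[i],z)).round(1))
E
```

```text
t: 9.2
position: [0.6007, 0.1638, 0.1981]
orientation: [-0.262, -3.114, 0.01]
force: [-0.2, 0.9, -0.7]
grip_width: -0.0004
t: 9.7
position: [0.6229, 0.2863, 0.2299]
orientation: [-0.254, -3.122, 0.005]
force: [0.9, -0.7, -0.4]
grip_width: 0.0002
t 9.7 disp [290.3 -48.9 229.9] F [ 0.86 -0.73 -0.39] grip 0.0002
rot [-0.0041 -0.0095  0.0029]
red [386.3 217.2] 501 [-135.1  -49.    50. ]
red [297.4 293.4] 233 [ 45.  163.6  50. ]
blue [339.  242.1] 213 [-31.4  29.3  90. ]
blue [336.1 260.4] 217 [-31.3  71.5  90. ]
```

View pics/t8.png

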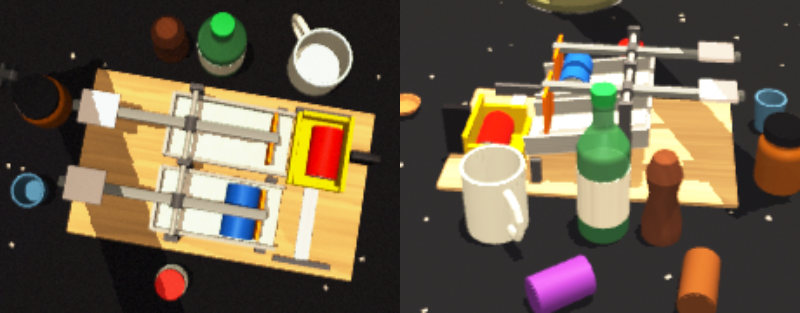

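Both levers are back up, the red tin is in the tray at about (-135, -49) mm against a tray centre of (-129, -50), and blue is unmoved. The arm is clear.

```bash
python3 -c "
from station import job; print(job.hand_in())"
```

```text
the job is handed in; nothing more can be done
None
```

The red tin is out of lane b and lying in the catch tray. I handed the job in at about 9.8 s, and the station gave no verdict.

**What I did:** I pushed the tray by its fin to the lane b stop, where the push force rose to 13 N and the fin measured y = -49.4 mm. I then pressed paddle b to its end stop, at 22 N. The tin rolled into the tray, and I let the lever rise and moved the arm clear.

**Last checks:**
- **Red tin:** it is in the tray about 6 mm from the tray's centre in x and 1 mm in y.
- **Levers:** both look level, with their gates shut.
- **Blue tin:** it appears where it started, at x about -31 to -33 mm and y about 50 mm before and after.
- **Other items:** none of those visible in the last pictures appeared to have moved. The spoon was mostly out of those views.
- **Arm:** it was about 95 mm past the paddle towards the back, 0.23 m up, and touching nothing.

None of these checks failed. The arm did end up to about 14 mm off target on fast moves, and I corrected that before each contact. I judged the lever angles from the pictures and the press force, not from a direct reading.

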